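Pump up a suction lifter

TASK

The suction lifter stands on the display panel: pump its plunger with the fingertips, full strokes down and up again, until its indicator pin has come fully out, and leave the plunger fully up. Do not touch the pin or press the release button, do not pick up, tip or push the lifter about, and leave everything else where it lies.

Things in the scene. Friction and masses are not known exactly. Their poses are not given: they have to be found in the camera images.
- lifter: pump-action suction lifter, 1.6 kg, standing loose and upright on the panel: round rubber cup 100 mm in diameter, on it a grey tower 48 mm in diameter up to z = 94 mm with the plunger on top, and a black T-shaped grip bar 26 mm thick and 158 mm long along its x axis at z = 55 mm. Origin: centre of the cup's underside; z up, +x towards the arm of the bar with the indicator pin, -x towards the arm with the release button
- plunger_top (a point): centre of the top of the plunger's black mushroom cap (38 mm in diameter, on a 15 mm steel stem), on the lifter's axis, 138 mm above the lifter's underside when up; it moves down with the plunger
- plunger (a joint): how far the plunger is pressed down, m: 0 fully up, 0.016 fully down at a hard stop. It springs back up by itself (3 N at the top to 8 N at the bottom, plus about 2 N while it lifts the pin). Each stroke to the bottom ratchets the pin out by about 6 mm (the first by 2 to 8 mm); the next stroke only catches if the plunger was let back up to within 3 mm of the top. Short strokes lift the pin little or not at all
- pin (a joint): how far the indicator pin stands out, m: it starts between 0 and 0.014, stays where the pump has brought it, and ends at 0.036 to 0.038 when fully out; further strokes then run idle
- pin_head: small steel head, 12 mm in diameter, 4 mm thick, of the upright indicator pin (8 mm rod), 50 mm to +x of the plunger's axis; origin at its centre, 76 mm above the lifter's underside with the pin in, 112 to 114 mm fully out. The pin is not to be touched
- release (a joint): how far the release button is pressed down, m: 0 up, 0.005 down; must stay up
- release_top (a point): centre of the top of the release button, a low flat button 19 mm in diameter, 50 mm to -x of the plunger's axis, 79 mm above the lifter's underside
- panel: dark display panel lying fixed on the counter, 210 x 300 x 10 mm; origin at the centre of its underside, y along its long side
- spudger: black plastic pry stick, 151x10x6 mm, lying along the panel's near edge; origin under its centre
- tweezers: steel tweezers, 124x12x8 mm, lying along the panel's far edge; origin under their centre
- screw_jar: small clear jar with a lid, 42 mm diameter, 56 mm tall, standing right of the panel; origin at the centre of its underside
- spray_can: spray can, 46 mm diameter, 149 mm tall, right of the panel behind the jar; origin at the centre of its underside
- battery_pack: dark block-shaped tool battery, 84x46x46 mm, left of the panel; origin at the centre of its underside
There are look-alikes about, which are no part of the job. Of the things that look like the lifter, the larger one is meant.

How it is judged:
By the outcome, as a careful person would: the job done as asked, in the order asked, and still so for the second after the job is handed in, with the robot touching nothing.
It also fails if it takes over 48 s, if anything falls off the work surface, if the arm or the gripper's body presses on something with over 40 N, if the wrist force passes 120 N, or if a joint passes its speed limit or range.

ROBOT

A 7-joint arm with a two-finger parallel gripper is mounted at the origin on a cart in front of the work surface, level with it; the furniture and walls round the work are solid. World frame = base frame: x ahead of the robot, y to its left, z up, the work surface at z = 0. Lengths are in m, angles in rad, forces in N, time in s.
With the tool pointing down it reaches from about 0.4 to 0.875 m from the base axis. Payload 19.3 kg.
Tool frame: the origin (TCP) lies at the very end of the fingers, on their centre line; the grasp point (between the pads) lies 19 mm behind it; z points along the fingers, y is the line along which they close (so a half turn about z gives the same grasp; the last joint's range is limited). The gripper opens to 85 mm and grips with 20 to 120 N. Pads are 22 mm wide; open, the fingers measure 114 mm over their backs; the gripper's body (76 mm by 85 mm) begins 54 mm behind the grasp point. The pads swing forward as they close: fully open they stand 13 mm farther back than shut.
Start: joints at [1.196, 0.521, -0.036, 1.599, 0.021, 1.021, -0.113], TCP at [0.188, -0.596, 0.231] pointing down, gripper open.
Joint ranges: [-2.91, 2.91], [-0.3, 2.13], [-1.5, 1.42], [0.17, 2.43], [-1.26, 4.41], [0.16, 1.93], [-2.52, 2.52]. Speed limits (rad/s): [1.89, 1.89, 2.39, 2.39, 3.01, 3.01, 3.01].

INTERFACE

Orientations are given as [roll, pitch, yaw] about the fixed x, y, z axes, in that order (R = Rz(yaw) Ry(pitch) Rx(roll)).
In Python, from workcell import ctrl gives the robot as it stands.
- The arm moves only by the tool step_arm, never from a script. Its argument "increments" is a list of rows, each an object with "xyz": the shift along the tool's x, y, z in m, a list of three; "twist": the turn about the tool's z in units of 6 degrees (1.0 is 6 degrees). In form: [{"xyz": [x, y, z], "twist": twist}, ...]. A call has exactly 5 rows; each row is the pose to reach, as a shift and turn from the pose commanded when the call began, along the tool's axes at that moment; what a row does not reach only later rows make up. A row lasts 1/12 s, in which the tool goes at most 41.7 mm and 7.16 degrees, less where a joint would pass 70% of its speed; a pose out of reach is approached as far as the arm can. A call with a gripper value outside its range is refused whole. "gripper" is the closure, from -1 (fully open) to 1 (shut), set as the call begins (left out, the last holds). The fingers move at their own pace and stop on an object; "squeeze" is the grip in N (left out, the last holds). Time passes only in rows, so rows that repeat a pose let the fingers close, or fill a call up. It gives the time, the measured TCP pose, the force, the opening and the grip force at its end, in the units of the state.
- ctrl.sense(): the state, without advancing time (a new reading comes with each control period).
- ctrl.camera(name): name is "scene" or "top"; returns a dict with "frame" (400x640x3 uint8, blue, green, red), "fx", "fy", "cx", "cy" (pixels), "R" (3x3) and "t" (3): a world point X has camera coordinates R X + t. Camera axes: x right, y down, z forward; pixel columns grow to the right and rows downward; lengths in m; the calibration is good to about 2 mm. A picture is of the moment at which its call begins. There is no depth.
- ctrl.sign_off(): hands the job in; it is judged then, once.
The state is a dict: "time": time; "joint_positions": joint angles; "joint_vel": joint speeds; "effort": joint torques, N m; "tool_pos": TCP position; "orientation": TCP orientation; "contact_force": force on the tool from outside, world axes, zero at the start; "wrist_torque": the same for the moment, N m; "opening": finger opening in m; "finger_force": force on a finger pad.
Only numpy, scipy, OpenCV 4.12 (cv2) and the standard library are available. Lean on these libraries where they do the work, as an engineer would, in place of code of your own. Each camera call takes 0.05 s, during which the arm holds its last target. There are 200 camera calls.

## Working session

There is one attempt and no reset: what is moved stays moved. The work goes in short steps, Python scripts to look and compute and a tool call to move; the robot and the scene stay as the last step left them, time stands still between calls to the robot, and variables do not carry over. Pictures are saved under pics/ and viewed, at most 10 in all, crops included, and the job is handed in when it is done.

Besides the shell and the picture viewer there is one more tool, called after ">>>" by a JSON object that holds its "fn" and its "kwargs", one argument or row to a line. step_arm: Moves the arm, as the interface text tells. Its arguments: {"type":"object","properties":{"increments":{"type":"array","items":{"type":"object","properties":{"xyz":{"type":"array","items":{"type":"number"}},"twist":{"type":"number"}}}},"gripper":{"type":"number"},"squeeze":{"type":"number"}},"required":["increments"]}

```bash
mkdir -p pics; python3 - <<'E'
from workcell import ctrl
import cv2,pickle,numpy as np
for n in("scene","top"):
    c=ctrl.camera(n);pickle.dump(c,open(n+".pkl","wb"));cv2.imwrite(f"pics/{n}0.png",c["frame"])
    print(n,c["fx"],c["cx"],c["cy"],np.round(c["R"],3).tolist(),np.round(c["t"],3), (-c["R"].T@c["t"]).round(3))
s=ctrl.sense();print(s["tool_pos"],s["orientation"],s["time"],s["opening"],s["contact_force"])
E
```

```text
scene 486.10646383576045 328.53916160313014 194.299951191094 [[-0.523, -0.852, 0.01], [-0.484, 0.287, -0.827], [0.702, -0.437, -0.562]] [0.297 0.328 0.924] [-0.334  0.563  0.788]
top 374.3695962796098 323.17263081497003 194.62534837970787 [[-0.017, -1.0, -0.023], [-0.988, 0.02, -0.15], [0.151, 0.02, -0.988]] [0.066 0.558 1.021] [0.399 0.034 1.094]
[ 0.18744529 -0.5959267   0.23080323] [-3.14060687e+00  3.59620464e-05  3.04741895e-01] 0.1 0.08532981778830456 [-0.27628434  0.19835562 -0.0441113 ]
```

View pics/scene0.png

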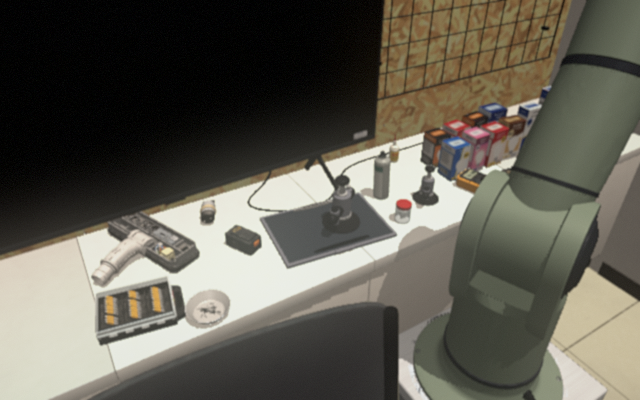

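View pics/top0.png

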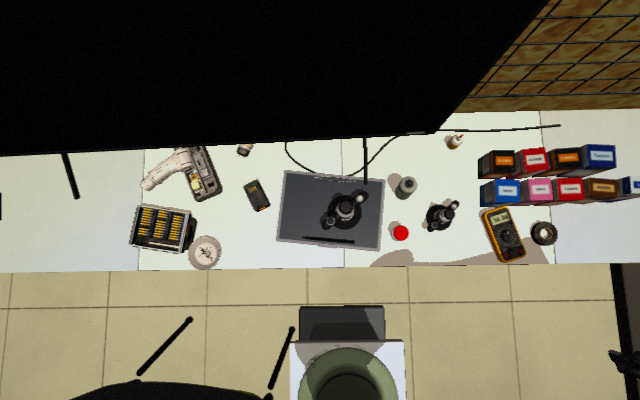

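Two lifter look-alikes: one on the panel (scene (343,205), top (346,210)) and a smaller one on the bare counter (scene (428,188), top (440,215)). The one on the panel fits the task's description; I'll confirm with an enlarged crop.

```bash
python3 - <<'E'
import cv2,pickle,numpy as np
t=pickle.load(open("top.pkl","rb"))["frame"];s=pickle.load(open("scene.pkl","rb"))["frame"]
a=cv2.resize(t[165:255,270:470],(800,360)[:2],interpolation=cv2.INTER_CUBIC)
b=cv2.resize(s[160:250,290:450],None,fx=2.5,fy=2.5,interpolation=cv2.INTER_CUBIC)
b=cv2.copyMakeBorder(b,0,0,0,400,cv2.BORDER_CONSTANT)
b2=cv2.resize(s[170:240,310:380],(400,400),interpolation=cv2.INTER_CUBIC)[:225]
b[:225,400:]=b2
im=np.vstack([a,b]);im=(255*(im/255.)**.6).astype(np.uint8);cv2.imwrite("pics/crop.png",im);print(im.shape)
E
```

```text
(585, 800, 3)
```

View pics/crop.png

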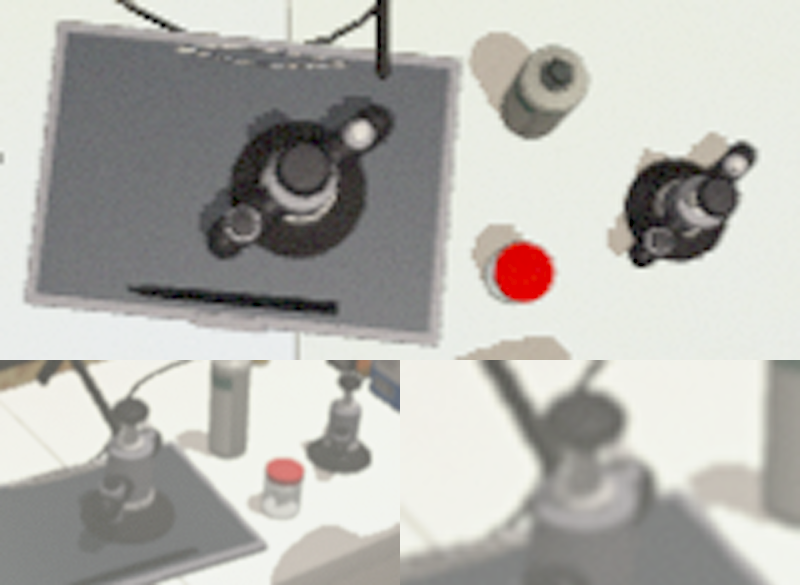

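The crop shows the large lifter on the panel: cap at top ≈(345.8,206.8) and scene ≈(342,178); a bright steel pin head at top ≈(360,197), and the grey release button at ≈(330.5,220.5). The one right of it is clearly smaller, so the panel one is meant. A black rod comes in at top (365,135–183), which I'll locate too.

```bash
cat > h.py <<'E'
import numpy as np,pickle
def ray(c,p):
    d=c["R"].T@np.array([(p[0]-c["cx"])/c["fx"],(p[1]-c["cy"])/c["fy"],1]);return -c["R"].T@c["t"],d/np.linalg.norm(d)
def plane(c,p,z):
    o,d=ray(c,p);return o+d*(z-o[2])/d[2]
def tri(c1,p1,c2,p2):
    o1,d1=ray(c1,p1);o2,d2=ray(c2,p2)
    s=np.linalg.lstsq(np.c_[d1,-d2],o2-o1,rcond=None)[0];a=o1+s[0]*d1;b=o2+s[1]*d2
    return (a+b)/2,np.linalg.norm(a-b)
def proj(c,X):
    q=c["R"]@np.array(X)+c["t"];return q[0]/q[2]*c["fx"]+c["cx"],q[1]/q[2]*c["fy"]+c["cy"]
E
python3 - <<'E'
from h import *
import cv2
T=pickle.load(open("top.pkl","rb"));S=pickle.load(open("scene.pkl","rb"))
# cap by mask/hough in the top crop: dark blob on light collar
g=cv2.resize(cv2.cvtColor(T["frame"][190:225,328:368],cv2.COLOR_BGR2GRAY),None,fx=8,fy=8,interpolation=cv2.INTER_CUBIC)
h=cv2.HoughCircles(g,cv2.HOUGH_GRADIENT,1,30,param1=60,param2=12,minRadius=40,maxRadius=70)
if h is not None: print([(328+a/8,190+b/8,r/8) for a,b,r in h[0][:4]])
print("cap",plane(T,(345.8,206.8),.148),plane(S,(342,178.5),.148),tri(T,(345.8,206.8),S,(342,178.5)))
print("cap r px",.019*T["fx"]/.92)
for z in(.09,.12): print("pin",plane(T,(360,197.5),z))
print("rel",plane(T,(330.5,220.5),.089))
p=plane(T,(345.8,206.8),.148)
print("panel corners",[plane(T,(270+x/4,165+y/4),.01).round(3).tolist() for x,y in((60,25),(460,62),(435,340),(28,300))])
# rod: along top rod, where does the ray hit scene at heights
for y in(183,160,140):
  print(y,[(z,np.round(proj(S,plane(T,(365.5,y),z))).tolist(),plane(T,(365.5,y),z).round(3).tolist()) for z in(0.01,.1,.2,.3,.4)])
for n,q,z in(("jar",(400,233),.056),("can",(409,183),.149)): print(n,plane(T,q,z))
E
```

```text
[(np.float32(345.6875), np.float32(211.4375), np.float32(8.675)), (np.float32(346.0625), np.float32(206.9375), np.float32(7.575)), (np.float32(363.4375), np.float32(198.4375), np.float32(6.15))]
cap [ 0.51080255 -0.00377961  0.148     ] [0.50584696 0.00098342 0.148     ] (array([ 0.51165933, -0.00353584,  0.1433259 ]), np.float64(0.001051975770819337))
cap r px 7.731546010122376
pin [ 0.54221753 -0.04511103  0.09      ]
pin [ 0.53793697 -0.04275298  0.12      ]
rel [0.48153771 0.03591329 0.089     ]
panel corners [[0.637, 0.168, 0.01], [0.603, -0.126, 0.01], [0.401, -0.1, 0.01], [0.435, 0.192, 0.01]]
183 [(0.01, [344.0, 198.0], [0.596, -0.069, 0.01]), (0.1, [346.0, 175.0], [0.58, -0.06, 0.1]), (0.2, [348.0, 145.0], [0.562, -0.051, 0.2]), (0.3, [350.0, 112.0], [0.544, -0.041, 0.3]), (0.4, [353.0, 75.0], [0.525, -0.032, 0.4])]
160 [(0.01, [332.0, 186.0], [0.666, -0.071, 0.01]), (0.1, [334.0, 164.0], [0.643, -0.063, 0.1]), (0.2, [336.0, 136.0], [0.619, -0.053, 0.2]), (0.3, [339.0, 105.0], [0.594, -0.043, 0.3]), (0.4, [342.0, 69.0], [0.57, -0.033, 0.4])]
140 [(0.01, [322.0, 177.0], [0.727, -0.073, 0.01]), (0.1, [324.0, 155.0], [0.7, -0.064, 0.1]), (0.2, [327.0, 128.0], [0.669, -0.055, 0.2]), (0.3, [330.0, 98.0], [0.639, -0.045, 0.3]), (0.4, [334.0, 63.0], [0.609, -0.035, 0.4])]
jar [ 0.4462259  -0.15442475  0.056     ]
can [ 0.56865189 -0.16651442  0.149     ]
```

>>> {"fn": "step_arm", "kwargs": {
  "increments": [
    {"xyz": [0.024,-0.023,0],"twist": 0},
    {"xyz": [0.048,-0.046,0],"twist": 0},
    {"xyz": [0.072,-0.07,0],"twist": 0},
    {"xyz": [0.096,-0.093,0],"twist": 0},
    {"xyz": [0.12,-0.116,0],"twist": 0}
  ],
  "gripper": 1
}}

```text
time: 0.52
tool_pos: [0.2675, -0.4479, 0.2311]
orientation: [-3.141, 0.0, 0.305]
contact_force: [1.5, -0.9, -0.4]
opening: 0.0255
finger_force: 0.0
```

>>> {"fn": "step_arm", "kwargs": {
  "increments": [
    {"xyz": [0.024,-0.023,0],"twist": 0},
    {"xyz": [0.048,-0.046,0],"twist": 0},
    {"xyz": [0.072,-0.07,0],"twist": 0},
    {"xyz": [0.096,-0.093,0],"twist": 0},
    {"xyz": [0.12,-0.116,0],"twist": 0}
  ]
}}

```text
time: 0.93
tool_pos: [0.3472, -0.3013, 0.2313]
orientation: [-3.142, 0.0, 0.305]
contact_force: [1.2, -0.2, -0.1]
opening: 0.0001
finger_force: 0.0
```

>>> {"fn": "step_arm", "kwargs": {
  "increments": [
    {"xyz": [0.024,-0.023,0],"twist": 0},
    {"xyz": [0.048,-0.046,0],"twist": 0},
    {"xyz": [0.072,-0.07,0],"twist": 0},
    {"xyz": [0.096,-0.093,0],"twist": 0},
    {"xyz": [0.12,-0.116,0],"twist": 0}
  ]
}}

```text
time: 1.35
tool_pos: [0.4269, -0.1546, 0.2313]
orientation: [3.142, 0.0, 0.305]
contact_force: [-0.1, -0.6, 0.2]
opening: -0.0002
finger_force: 0.0
```

>>> {"fn": "step_arm", "kwargs": {
  "increments": [
    {"xyz": [0.024,-0.023,0],"twist": 0},
    {"xyz": [0.048,-0.046,0],"twist": 0},
    {"xyz": [0.072,-0.07,0],"twist": 0},
    {"xyz": [0.096,-0.093,0],"twist": 0},
    {"xyz": [0.12,-0.116,0],"twist": 0}
  ]
}}

```text
time: 1.77
tool_pos: [0.5065, -0.008, 0.2312]
orientation: [-3.142, 0.0, 0.305]
contact_force: [-0.1, -0.3, 0.5]
opening: 0.0003
finger_force: 0.0
```

>>> {"fn": "step_arm", "kwargs": {
  "increments": [
    {"xyz": [0,0,0],"twist": -1.1},
    {"xyz": [0,0,0],"twist": -2.2},
    {"xyz": [0,0,0],"twist": -3.3},
    {"xyz": [0,0,0],"twist": -4.4},
    {"xyz": [0,0,0],"twist": -5.5}
  ]
}}

```text
time: 2.18
tool_pos: [0.506, -0.0095, 0.2311]
orientation: [-3.141, 0.0, 0.887]
contact_force: [0.7, 0.1, -0.5]
opening: -0.0002
finger_force: 0.0
```

>>> {"fn": "step_arm", "kwargs": {
  "increments": [
    {"xyz": [0,0,0],"twist": -1.1},
    {"xyz": [0,0,0],"twist": -2.2},
    {"xyz": [0,0,0],"twist": -3.3},
    {"xyz": [0,0,0],"twist": -4.4},
    {"xyz": [0,0,0],"twist": -5.5}
  ]
}}

```text
time: 2.6
tool_pos: [0.506, -0.0096, 0.2311]
orientation: [-3.141, 0.0, 1.462]
contact_force: [-0.6, -0.4, -0.5]
opening: -0.0004
finger_force: 0.0
```

>>> {"fn": "step_arm", "kwargs": {
  "increments": [
    {"xyz": [0,0,0],"twist": -1.1},
    {"xyz": [0,0,0],"twist": -2.2},
    {"xyz": [0,0,0],"twist": -3.3},
    {"xyz": [0,0,0],"twist": -4.4},
    {"xyz": [0,0,0],"twist": -5.5}
  ]
}}

```text
time: 3.02
tool_pos: [0.5061, -0.0096, 0.2311]
orientation: [-3.141, -0.0, 2.038]
contact_force: [-0.1, 0.5, 0.3]
opening: 0.0
finger_force: 0.0
```

```bash
python3 - <<'E'
from workcell import ctrl
from h import *
import cv2
s=ctrl.sense();print(s["time"],s["tool_pos"],s["orientation"],s["contact_force"],s["joint_positions"])
c=ctrl.camera("scene");pickle.dump(c,open("scene1.pkl","wb"))
print("tip px",proj(c,s["tool_pos"]),"cap px pred",proj(c,(.511,-.0037,.148)))
cv2.imwrite("pics/s1.png",cv2.resize(c["frame"][100:250,250:450],None,fx=4,fy=4,interpolation=cv2.INTER_CUBIC))
E
```

```text
3.0167 [ 0.50605449 -0.00960795  0.23112708] [-3.14126975e+00 -2.00274702e-04  2.03827109e+00] [-0.06573147  0.5062687   0.31566746] [ 0.43256783  0.4011283  -0.6871087   1.88261376  0.3059088   0.9649486
  0.07508318]
tip px (np.float64(346.60287253557175), np.float64(147.63101669802913)) cap px pred (np.float64(342.46158652962254), np.float64(177.02118112177257))
```

View pics/s1.png

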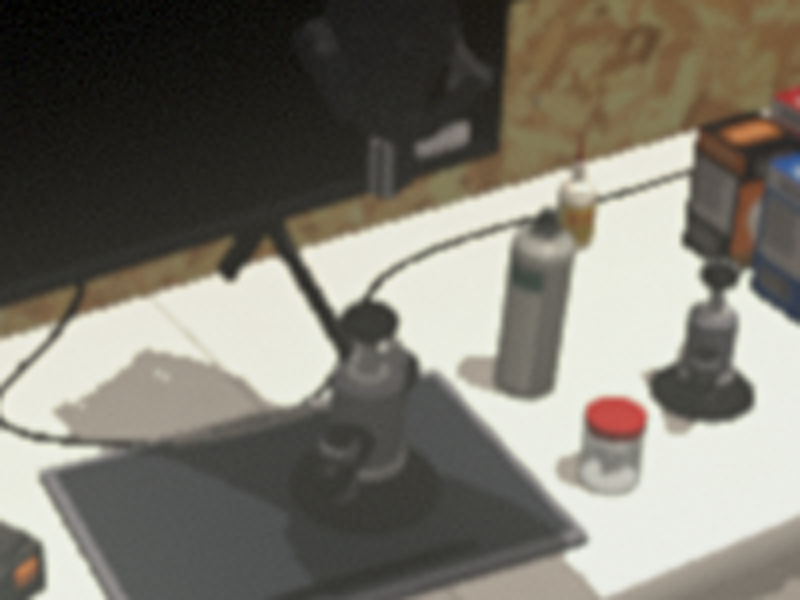

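The picture shows the shut fingertips at about (345,149), above the cap at about (342,178), consistent with the calibration. I'll correct by about 8 mm and descend.

>>> {"fn": "step_arm", "kwargs": {
  "increments": [
    {"xyz": [0.003,0.007,0.02],"twist": 0},
    {"xyz": [0.003,0.007,0.04],"twist": 0},
    {"xyz": [0.003,0.007,0.06],"twist": 0},
    {"xyz": [0.003,0.007,0.075],"twist": 0},
    {"xyz": [0.003,0.007,0.075],"twist": 0}
  ]
}}

```text
time: 3.48
tool_pos: [0.5097, -0.0039, 0.1538]
orientation: [-3.138, -0.002, 2.03]
contact_force: [0.3, 0.6, 0.5]
opening: 0.0001
finger_force: 0.0
```

>>> {"fn": "step_arm", "kwargs": {
  "increments": [
    {"xyz": [0,0,0.003],"twist": 0},
    {"xyz": [0,0,0.006],"twist": 0},
    {"xyz": [0,0,0.01],"twist": 0},
    {"xyz": [0,0,0.014],"twist": 0},
    {"xyz": [0,0,0.014],"twist": 0}
  ]
}}

```text
time: 3.9
tool_pos: [0.5116, -0.0037, 0.1423]
orientation: [3.141, 0.0, 2.032]
contact_force: [1.7, -1.3, 3.8]
opening: 0.0004
finger_force: 2.2
```

```bash
python3 - <<'E'
from workcell import ctrl
from h import *
import cv2
s=ctrl.sense();print(s["tool_pos"])
ims=[]
for n in("scene","top"):
    c=ctrl.camera(n);p=proj(c,s["tool_pos"]);x,y=int(p[0]),int(p[1]);print(n,p)
    ims.append(cv2.resize(c["frame"][y-35:y+45,x-40:x+40],(400,400),interpolation=cv2.INTER_CUBIC))
cv2.imwrite("pics/s2.png",(255*(np.hstack(ims)/255.)**.6).astype(np.uint8))
E
```

```text
[ 0.511583   -0.00371443  0.14231127]
scene (np.float64(342.2785680833855), np.float64(178.85570974518382))
top (np.float64(345.68488850367595), np.float64(206.76035308852087))
```

View pics/s2.png

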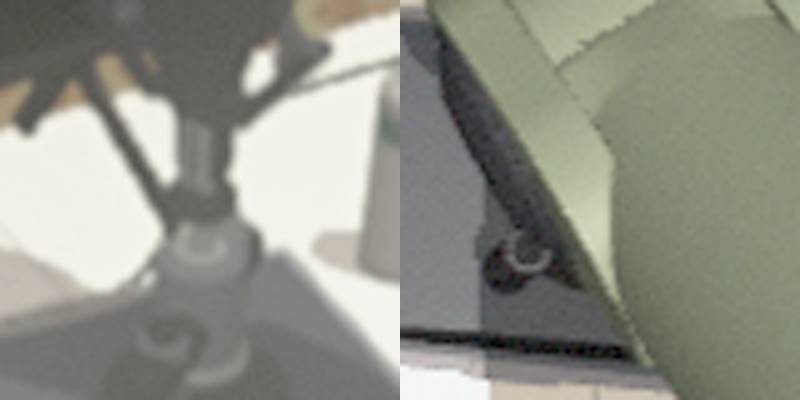

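The picture shows the fingertips centred on the cap (scene about (342,179)), with contact at 4 N. Now I'll go to the bottom, watching force.

>>> {"fn": "step_arm", "kwargs": {
  "increments": [
    {"xyz": [0,0,0.003],"twist": 0},
    {"xyz": [0,0,0.006],"twist": 0},
    {"xyz": [0,0,0.009],"twist": 0},
    {"xyz": [0,0,0.012],"twist": 0},
    {"xyz": [0,0,0.012],"twist": 0}
  ]
}}

```text
time: 4.42
tool_pos: [0.5118, -0.0037, 0.1318]
orientation: [3.14, 0.002, 2.032]
contact_force: [-5.7, -1.9, 30.5]
opening: 0.0001
finger_force: 15.1
```

Hard stop found at z=0.132 with 30 N. Stroke up 20 mm, then down 20 mm, repeated.

>>> {"fn": "step_arm", "kwargs": {
  "increments": [
    {"xyz": [0,0,-0.005],"twist": 0},
    {"xyz": [0,0,-0.01],"twist": 0},
    {"xyz": [0,0,-0.015],"twist": 0},
    {"xyz": [0,0,-0.02],"twist": 0},
    {"xyz": [0,0,-0.02],"twist": 0}
  ]
}}

```text
time: 4.83
tool_pos: [0.5112, -0.0038, 0.151]
orientation: [3.141, 0.0, 2.032]
contact_force: [0.8, -0.7, 0.3]
opening: 0.0001
finger_force: 0.0
```

>>> {"fn": "step_arm", "kwargs": {
  "increments": [
    {"xyz": [0,0,0.006],"twist": 0},
    {"xyz": [0,0,0.012],"twist": 0},
    {"xyz": [0,0,0.017],"twist": 0},
    {"xyz": [0,0,0.02],"twist": 0},
    {"xyz": [0,0,0.02],"twist": 0}
  ]
}}

```text
time: 5.25
tool_pos: [0.5118, -0.0037, 0.1316]
orientation: [3.141, 0.002, 2.033]
contact_force: [-10.8, -4.2, 50.3]
opening: 0.0
finger_force: 24.9
```

>>> {"fn": "step_arm", "kwargs": {
  "increments": [
    {"xyz": [0,0,-0.005],"twist": 0},
    {"xyz": [0,0,-0.01],"twist": 0},
    {"xyz": [0,0,-0.015],"twist": 0},
    {"xyz": [0,0,-0.02],"twist": 0},
    {"xyz": [0,0,-0.02],"twist": 0}
  ]
}}

```text
time: 5.67
tool_pos: [0.511, -0.0037, 0.1504]
orientation: [-3.141, -0.0, 2.033]
contact_force: [-0.6, -0.6, -0.1]
opening: -0.0001
finger_force: 0.0
```

>>> {"fn": "step_arm", "kwargs": {
  "increments": [
    {"xyz": [0,0,0.006],"twist": 0},
    {"xyz": [0,0,0.012],"twist": 0},
    {"xyz": [0,0,0.017],"twist": 0},
    {"xyz": [0,0,0.02],"twist": 0},
    {"xyz": [0,0,0.02],"twist": 0}
  ]
}}

```text
time: 6.08
tool_pos: [0.5117, -0.0036, 0.1315]
orientation: [3.141, 0.002, 2.033]
contact_force: [-12.0, -2.2, 51.9]
opening: -0.0003
finger_force: 26.3
```

>>> {"fn": "step_arm", "kwargs": {
  "increments": [
    {"xyz": [0,0,-0.005],"twist": 0},
    {"xyz": [0,0,-0.01],"twist": 0},
    {"xyz": [0,0,-0.015],"twist": 0},
    {"xyz": [0,0,-0.02],"twist": 0},
    {"xyz": [0,0,-0.02],"twist": 0}
  ]
}}

```text
time: 6.5
tool_pos: [0.511, -0.0037, 0.1504]
orientation: [-3.141, -0.0, 2.033]
contact_force: [0.3, -0.0, -0.2]
opening: -0.0001
finger_force: 0.0
```

>>> {"fn": "step_arm", "kwargs": {
  "increments": [
    {"xyz": [0,0,0.006],"twist": 0},
    {"xyz": [0,0,0.012],"twist": 0},
    {"xyz": [0,0,0.017],"twist": 0},
    {"xyz": [0,0,0.02],"twist": 0},
    {"xyz": [0,0,0.02],"twist": 0}
  ]
}}

```text
time: 6.92
tool_pos: [0.5117, -0.0036, 0.1315]
orientation: [3.141, 0.002, 2.033]
contact_force: [-12.5, -2.1, 52.7]
opening: -0.0
finger_force: 26.4
```

>>> {"fn": "step_arm", "kwargs": {
  "increments": [
    {"xyz": [0,0,-0.005],"twist": 0},
    {"xyz": [0,0,-0.01],"twist": 0},
    {"xyz": [0,0,-0.015],"twist": 0},
    {"xyz": [0,0,-0.02],"twist": 0},
    {"xyz": [0,0,-0.02],"twist": 0}
  ]
}}

```text
time: 7.33
tool_pos: [0.511, -0.0037, 0.1504]
orientation: [-3.141, -0.0, 2.033]
contact_force: [0.0, -0.4, 0.0]
opening: -0.0
finger_force: 0.0
```

>>> {"fn": "step_arm", "kwargs": {
  "increments": [
    {"xyz": [0,0,0.006],"twist": 0},
    {"xyz": [0,0,0.012],"twist": 0},
    {"xyz": [0,0,0.017],"twist": 0},
    {"xyz": [0,0,0.019],"twist": 0},
    {"xyz": [0,0,0.019],"twist": 0}
  ]
}}

```text
time: 7.75
tool_pos: [0.5115, -0.0036, 0.1318]
orientation: [3.141, 0.001, 2.033]
contact_force: [-6.5, -1.2, 34.6]
opening: 0.0001
finger_force: 17.1
```

>>> {"fn": "step_arm", "kwargs": {
  "increments": [
    {"xyz": [0,0,-0.005],"twist": 0},
    {"xyz": [0,0,-0.01],"twist": 0},
    {"xyz": [0,0,-0.015],"twist": 0},
    {"xyz": [0,0,-0.019],"twist": 0},
    {"xyz": [0,0,-0.019],"twist": 0}
  ]
}}

```text
time: 8.17
tool_pos: [0.5109, -0.0038, 0.1502]
orientation: [-3.141, -0.0, 2.033]
contact_force: [0.4, -1.0, 1.1]
opening: -0.0
finger_force: 0.0
```

>>> {"fn": "step_arm", "kwargs": {
  "increments": [
    {"xyz": [0,0,0.006],"twist": 0},
    {"xyz": [0,0,0.012],"twist": 0},
    {"xyz": [0,0,0.017],"twist": 0},
    {"xyz": [0,0,0.019],"twist": 0},
    {"xyz": [0,0,0.019],"twist": 0}
  ]
}}

```text
time: 8.58
tool_pos: [0.5114, -0.0037, 0.1318]
orientation: [3.141, 0.001, 2.033]
contact_force: [-7.8, -2.8, 34.2]
opening: 0.0001
finger_force: 17.2
```

>>> {"fn": "step_arm", "kwargs": {
  "increments": [
    {"xyz": [0,0,-0.005],"twist": 0},
    {"xyz": [0,0,-0.01],"twist": 0},
    {"xyz": [0,0,-0.015],"twist": 0},
    {"xyz": [0,0,-0.019],"twist": 0},
    {"xyz": [0,0,-0.019],"twist": 0}
  ]
}}

```text
time: 9.0
tool_pos: [0.511, -0.0038, 0.1503]
orientation: [-3.141, -0.0, 2.033]
contact_force: [-0.4, 0.7, 1.2]
opening: -0.0001
finger_force: 0.0
```

>>> {"fn": "step_arm", "kwargs": {
  "increments": [
    {"xyz": [0,0,0.006],"twist": 0},
    {"xyz": [0,0,0.012],"twist": 0},
    {"xyz": [0,0,0.017],"twist": 0},
    {"xyz": [0,0,0.019],"twist": 0},
    {"xyz": [0,0,0.019],"twist": 0}
  ]
}}

```text
time: 9.42
tool_pos: [0.5115, -0.0037, 0.1318]
orientation: [3.141, 0.001, 2.033]
contact_force: [-7.8, -2.7, 33.8]
opening: -0.0004
finger_force: 17.1
```

>>> {"fn": "step_arm", "kwargs": {
  "increments": [
    {"xyz": [0,0,-0.005],"twist": 0},
    {"xyz": [0,0,-0.01],"twist": 0},
    {"xyz": [0,0,-0.015],"twist": 0},
    {"xyz": [0,0,-0.019],"twist": 0},
    {"xyz": [0,0,-0.019],"twist": 0}
  ]
}}

```text
time: 9.83
tool_pos: [0.5109, -0.0037, 0.1503]
orientation: [-3.141, -0.0, 2.033]
contact_force: [0.6, -0.0, 0.5]
opening: 0.0001
finger_force: 0.0
```

```bash
python3 - <<'E'
from workcell import ctrl
from h import *
import cv2
c=ctrl.camera("scene")
for z in(.086,.1,.112,.122): print(z,proj(c,(.511+.0293,-.0037-.0405,z)))
im=cv2.resize(c["frame"][160:235,300:400],None,fx=8,fy=8,interpolation=cv2.INTER_CUBIC)
cv2.imwrite("pics/s3.png",(255*(im/255.)**.6).astype(np.uint8))
E
```

```text
0.086 (np.float64(348.7485792003999), np.float64(187.72760276698688))
0.1 (np.float64(348.92848340877555), np.float64(183.242779641573))
0.112 (np.float64(349.0844775888062), np.float64(179.3540084318942))
0.122 (np.float64(349.2157557128817), np.float64(176.08138256043307))
```

View pics/s3.png

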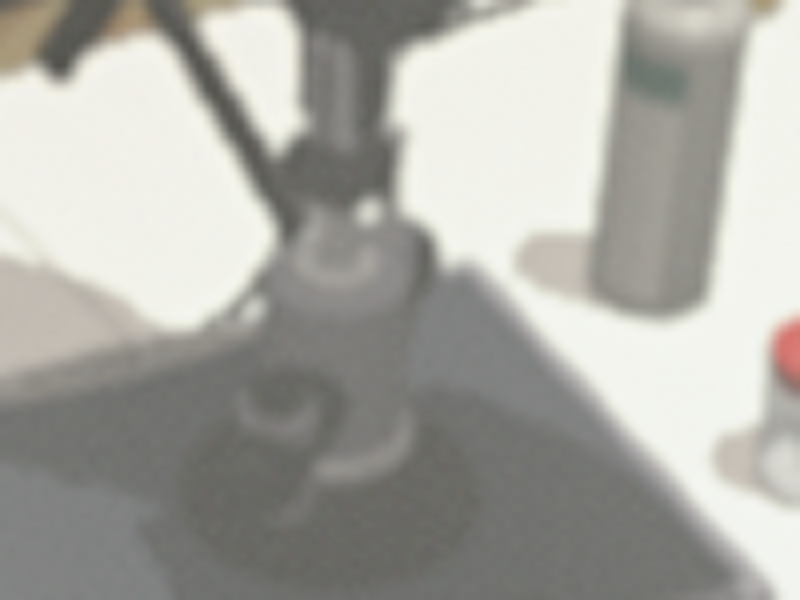

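The pin now shows beside the cap, with its head at crop (395,135), i.e. scene (349,177). That matches z≈0.122, which is fully out. Two more (idle) strokes for margin, then I'll retreat upward.

>>> {"fn": "step_arm", "kwargs": {
  "increments": [
    {"xyz": [0,0,0.006],"twist": 0},
    {"xyz": [0,0,0.012],"twist": 0},
    {"xyz": [0,0,0.017],"twist": 0},
    {"xyz": [0,0,0.019],"twist": 0},
    {"xyz": [0,0,0.019],"twist": 0}
  ]
}}

```text
time: 10.3
tool_pos: [0.5114, -0.0037, 0.1318]
orientation: [3.141, 0.001, 2.033]
contact_force: [-6.6, -2.6, 33.1]
opening: 0.0004
finger_force: 16.7
```

>>> {"fn": "step_arm", "kwargs": {
  "increments": [
    {"xyz": [0,0,-0.005],"twist": 0},
    {"xyz": [0,0,-0.01],"twist": 0},
    {"xyz": [0,0,-0.015],"twist": 0},
    {"xyz": [0,0,-0.019],"twist": 0},
    {"xyz": [0,0,-0.019],"twist": 0}
  ]
}}

```text
time: 10.72
tool_pos: [0.5111, -0.0037, 0.1503]
orientation: [-3.142, -0.0, 2.033]
contact_force: [0.2, -0.2, 0.2]
opening: -0.0003
finger_force: 0.0
```

>>> {"fn": "step_arm", "kwargs": {
  "increments": [
    {"xyz": [0,0,0.006],"twist": 0},
    {"xyz": [0,0,0.012],"twist": 0},
    {"xyz": [0,0,0.017],"twist": 0},
    {"xyz": [0,0,0.019],"twist": 0},
    {"xyz": [0,0,0.019],"twist": 0}
  ]
}}

```text
time: 11.13
tool_pos: [0.5116, -0.0036, 0.1318]
orientation: [3.141, 0.001, 2.033]
contact_force: [-6.1, -1.0, 33.7]
opening: 0.0003
finger_force: 16.7
```

>>> {"fn": "step_arm", "kwargs": {
  "increments": [
    {"xyz": [0,0,-0.005],"twist": 0},
    {"xyz": [0,0,-0.01],"twist": 0},
    {"xyz": [0,0,-0.015],"twist": 0},
    {"xyz": [0,0,-0.019],"twist": 0},
    {"xyz": [0,0,-0.019],"twist": 0}
  ]
}}

```text
time: 11.55
tool_pos: [0.5109, -0.0038, 0.1503]
orientation: [-3.141, -0.0, 2.033]
contact_force: [0.1, -0.0, 0.2]
opening: 0.0
finger_force: 0.0
```

>>> {"fn": "step_arm", "kwargs": {
  "increments": [
    {"xyz": [0,0,-0.02],"twist": 0},
    {"xyz": [0,0,-0.04],"twist": 0},
    {"xyz": [0,0,-0.06],"twist": 0},
    {"xyz": [0,0,-0.08],"twist": 0},
    {"xyz": [0,0,-0.08],"twist": 0}
  ]
}}

```text
time: 11.97
tool_pos: [0.5121, -0.0036, 0.2328]
orientation: [3.139, 0.002, 2.032]
contact_force: [1.0, 0.1, 0.4]
opening: 0.0001
finger_force: 0.0
```

```bash
python3 - <<'E'
from workcell import ctrl
from h import *
import cv2
c=ctrl.camera("scene");pickle.dump(c,open("scene2.pkl","wb"));o=pickle.load(open("scene1.pkl","rb"))
f=lambda c:cv2.resize(c["frame"][160:235,300:375],(400,400),interpolation=cv2.INTER_CUBIC)
cv2.imwrite("pics/s4.png",(255*(np.hstack([f(o),f(c)])/255.)**.6).astype(np.uint8))
E
```

```text
(no output)
```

View pics/s4.png

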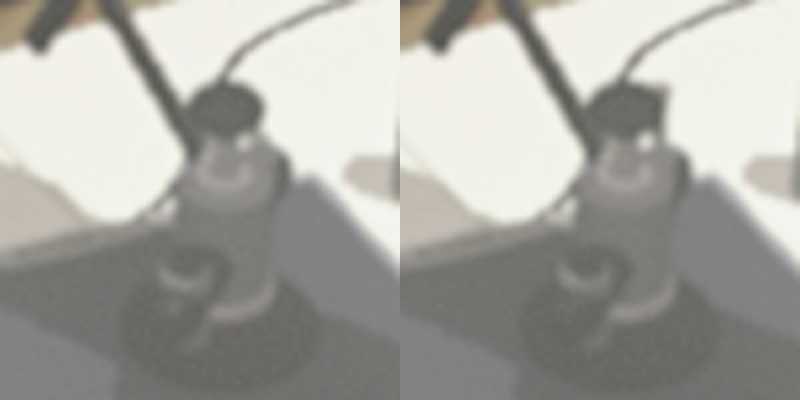

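Before and after: the lifter stands unmoved and the cap is back at the same height. The pin now stands up beside the cap, with its head top at crop (662,88), i.e. scene (349,176.5). That matches z≈0.122, so it is fully out.

```bash
python3 -c "
from workcell import ctrl
print(ctrl.sign_off())"
```

```text
the job is handed in; nothing more can be done
None
```

I pumped the lifter's plunger nine full strokes; the last camera picture shows the indicator pin fully out, the plunger back up and the lifter where it stood, and I handed the job in at about 12 s.

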